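# Make up two bamboo steamer orders

## Task

Make up the two orders in the trays. In the blue tray: the plain pale bamboo basket standing flat with the plain pale lid squarely on it, and the bamboo tongs lying flat on the tray's floor beside it, the same way up as they lie on the bench. In the yellow tray: the steel-rimmed basket standing flat with the steel-rimmed lid squarely on it. Leave the dark basket, the dark lid and the tape measure where they are.

Things in the scene. Friction and masses are not known exactly. Their poses are not given: they have to be found in the camera images.
- blue_tray: Blue sheet-steel order tray, fixed, 200 mm along its x by 150 mm along its y; flat floor 3 mm above the bench, inside 194 x 144 mm, lip all round up to 11 mm above the bench. Origin at the centre of its underside, on the bench; z up, x roughly away from the robot. It takes the pale basket with its lid, and the tongs beside it.
- yellow_tray: Yellow sheet-steel order tray, fixed, 200 mm along its x by 150 mm along its y; flat floor 3 mm above the bench, inside 194 x 144 mm, lip all round up to 11 mm above the bench. Origin at the centre of its underside, on the bench; z up, x roughly away from the robot. It takes the steel-rimmed basket with its lid.
- natural_basket: Small steamer basket of pale bamboo with a bamboo rim. Round, open-topped: 92 mm outside diameter, 46 mm high, wall 10 mm thick with a flat rim (inside diameter 72 mm), inner floor 8 mm above the underside, about 110 g. Can be lifted by pinching its wall, one finger inside. Origin at the centre of the underside; z up.
- steel_basket: Small steamer basket of pale bamboo whose rim is capped with bright steel. Round, open-topped: 92 mm outside diameter, 46 mm high, wall 10 mm thick with a flat rim (inside diameter 72 mm), inner floor 8 mm above the underside, about 150 g. Can be lifted by pinching its wall, one finger inside. Origin at the centre of the underside; z up.
- dark_basket: Small steamer basket of dark brown bamboo; stays where it is. Round, open-topped: 92 mm outside diameter, 46 mm high, wall 10 mm thick with a flat rim (inside diameter 72 mm), inner floor 8 mm above the underside, about 110 g. Can be lifted by pinching its wall, one finger inside. Origin at the centre of the underside; z up.
- natural_lid: Plaited lid of pale bamboo with a bamboo edge, for the pale basket. A disc 92 mm across, 20 mm thick, flat underside, no spigot, about 80 g. Strap handle over its centre: a bar 48 mm long along the body's x, 14 mm wide along its y, 38 to 47 mm above the underside, on a leg at each end, open beneath. Origin at the centre of the underside; z up.
- steel_lid: Plaited lid of pale bamboo with a bright steel band round its edge, for the steel-rimmed basket. A disc 92 mm across, 20 mm thick, flat underside, no spigot, about 110 g. Strap handle over its centre: a bar 48 mm long along the body's x, 14 mm wide along its y, 38 to 47 mm above the underside, on a leg at each end, open beneath. Origin at the centre of the underside; z up.
- dark_lid: Plaited lid of dark brown bamboo; stays where it is. A disc 92 mm across, 20 mm thick, flat underside, no spigot, about 80 g. Strap handle over its centre: a bar 48 mm long along the body's x, 14 mm wide along its y, 38 to 47 mm above the underside, on a leg at each end, open beneath. Origin at the centre of the underside; z up.
- tongs: Pale bamboo tongs, a rigid U-bent strip lying on edge, dark binding near the bend: 118 mm long along its x axis (bend at -x, tips at +x), 24 mm wide over the two parallel arms along its y axis, 18 mm high, about 40 g. Origin at the centre of the underside (mid-length, between the arms); z up.
- tape_measure: Yellow and black tape measure standing on its edge, 68 x 40 mm and 66 mm high, a bystander; it stays where it is. Origin at the centre of the underside; z up.
Things that resemble listed ones, but are neither listed nor needed, are in the scene too. What is shaped like the steel_basket but green or orange is not meant.

How it is judged (in metres and radians):
At the end, for the whole second after the job is handed in: Each basket stands flat on its tray's floor inside the lip (upright within 3 deg), its own lid flat on its rim, centred within 10 mm; the tongs lie flat on the blue tray's floor, same way up as at the start (7 deg). All five released and at rest (x of natural_basket in the frame of blue_tray between -0.055 and 0.055 m and y of natural_basket in the frame of blue_tray between -0.032 and 0.032 m and z of natural_basket in the frame of blue_tray below 0.0065 m and angle between each of natural_basket, natural_lid, steel_basket, steel_lid's own z axis and vertical below 0.06 rad and linear speed of each of natural_basket, natural_lid, steel_basket, steel_lid, tongs below 0.02 m/s and angular speed of each of natural_basket, natural_lid, steel_basket, steel_lid, tongs below 0.2 rad/s and horizontal distance between natural_lid and natural_basket below 0.01 m and z of natural_lid in the frame of natural_basket between 0.042 and 0.05 m and x of steel_basket in the frame of yellow_tray between -0.055 and 0.055 m and y of steel_basket in the frame of yellow_tray between -0.032 and 0.032 m and z of steel_basket in the frame of yellow_tray below 0.0065 m and horizontal distance between steel_lid and steel_basket below 0.01 m and z of steel_lid in the frame of steel_basket between 0.042 and 0.05 m and x of tongs in the frame of blue_tray between -0.09 and 0.09 m and y of tongs in the frame of blue_tray between -0.055 and 0.055 m and z of tongs in the frame of blue_tray below 0.007 m and angle between tongs's own z axis and vertical below 0.12 rad); the robot touches nothing.
It fails at once if the dark basket is shifted by more than 25 mm (distance of dark_basket from where it was at the start of the episode above 0.025 m).
It fails at once if the dark lid is shifted by more than 25 mm (distance of dark_lid from where it was at the start of the episode above 0.025 m).
It fails at once if the tape measure is shifted by more than 25 mm (distance of tape_measure from where it was at the start of the episode above 0.025 m).
It also fails if it takes over 120 s, if anything falls off the work surface, if the arm or the gripper's body presses on something with over 40 N, if the wrist force passes 120 N, or if a joint passes its speed limit or range.

## Robot

A 7-joint arm with a two-finger parallel gripper is mounted at the origin on the work surface. World frame = base frame: x ahead of the robot, y to its left, z up, the work surface at z = 0. Lengths are in mm, angles in rad, forces in N, time in s.
With the tool pointing down it reaches from about 375 to 925 mm from the base axis. Payload 3.1 kg.
Tool frame: the origin (TCP) lies midway between the tips of the shut fingers; the grasp point (between the pads) lies 19 mm behind it; z points along the fingers, y is the line along which they close (so a half turn about z gives the same grasp; the last joint's range is limited). The gripper opens to 85 mm and grips with 20 to 120 N. Pads are 22 mm wide; open, the fingers measure 114 mm over their backs; the gripper's body (76 mm by 85 mm) begins 54 mm behind the grasp point. The pads swing forward as they close: fully open they stand 13 mm farther back than shut.
Start: joints at [1.155, 0.383, 0.044, 1.598, -0.018, 1.161, -0.05], TCP at [203.13, -617.447, 231.269] pointing down, gripper open.
Joint ranges: [-2.61, 2.61], [-0.41, 2.15], [-1.48, 1.57], [0, 2.5], [-1.57, 4.71], [0.05, 1.97], [-2.85, 2.85]. Speed limits (rad/s): [2.79, 2.79, 3.14, 3.14, 3.14, 3.14, 3.14].

## Interface

Orientations are given as a unit quaternion [w, x, y, z].
In Python, from station import bot gives the robot as it stands. The module is installed in compiled form; this text tells all that it offers.
- The arm moves only by the tool servo_tool, never from a script. Its argument "steps" is one flat list of numbers, 7 for each row, row after row: the shift along the world's x, y, z as a fraction of full scale, then the turn, a rotation vector about the world's x, y, z as a fraction of full scale, then the opening, from 0 (shut) to 1 (fully open). A call has 1 to 20 rows; each row is the pose to reach, as a shift and turn from the pose commanded when the call began, turning the shorter way round; what a row does not reach only later rows make up. Full scale, the value 1, is 25 cm for a shift and 180 degrees for a turn. A row lasts 1/8 s, in which the tool goes at most 62.5 mm and 10.7 degrees, less where a joint would pass 70% of its speed; a pose out of reach is approached as far as the arm can. A call with a number of a shift or a turn outside -1 to 1 is refused whole. A call with a gripper value outside its range is refused whole. The fingers move at their own pace and stop on an object; "grip_force" is the grip in N (left out, the last holds). Time passes only in rows, so rows that repeat a pose let the fingers close. It gives the time, the measured TCP pose, the force, the opening and the grip force at its end, in the units of the state.
- bot.get_state(): the state, without advancing time (a new reading comes with each control period).
- bot.snapshot(name): name is "side" or "top" or "wrist"; returns a dict with "pixels" (384x512x3 uint8, red, green, blue), "camera_matrix" (3x3 intrinsics, pixels), "pose" (4x4, takes a point from camera to world coordinates). Camera axes: x right, y down, z forward; pixel columns grow to the right and rows downward; lengths in mm; the calibration is good to about 2 mm. A picture is of the moment at which its call begins. There is no depth.
- bot.job_done(): hands the job in; it is judged then, once.
The state is a dict: "time_s": time; "joint_pos": joint angles; "qvel": joint speeds; "joint_efforts": joint torques, N m; "position": TCP position; "orientation": TCP orientation; "ft_force": force on the tool from outside, world axes, zero at the start; "torque": the same for the moment, N m; "finger_gap": opening from 0.0 (shut) to 1.0 (fully open); "gripper_force": force on a finger pad.
Only numpy, scipy, OpenCV 4.12 (cv2) and the standard library are available. Lean on these libraries where they do the work, as an engineer would, in place of code of your own. Each camera call takes 0.05 s, during which the arm holds its last target. There are 200 camera calls.

## Working session

There is one attempt and no reset: what is moved stays moved. The work goes in short steps, Python scripts to look and compute and a tool call to move; the robot and the scene stay as the last step left them, time stands still between calls to the robot, and variables do not carry over. Pictures are saved under pics/ and viewed, at most 14 in all, crops included, and the job is handed in when it is done.

Besides the shell and the picture viewer there is one more tool, called after "Request:" as a command line: name --argument value ..., lists and objects as JSON in quotes. servo_tool: Moves the arm, as the interface text tells. Its arguments: {"type":"object","properties":{"steps":{"type":"array","items":{"type":"number"}},"grip_force":{"type":"number"}},"required":["steps"]}

```bash
mkdir -p pics
cat > h.py <<'E'
import numpy as np, cv2, json
from station import bot
def snap(n,f):
    s=bot.snapshot(n); cv2.imwrite(f'pics/{f}.png',s['pixels'][:,:,::-1])
    np.savez(f'pics/{f}.npz',K=s['camera_matrix'],P=s['pose']); return s
def w(f,u,v,z):
    d=np.load(f'pics/{f}.npz');P=d['P'];r=P[:3,:3]@np.linalg.solve(d['K'],[u,v,1.]);o=P[:3,3]
    return (o+r*(z-o[2])/r[2]).round(1)
def px(f,p):
    d=np.load(f'pics/{f}.npz');P=d['P'];c=P[:3,:3].T@(np.array(p,float)-P[:3,3]);q=d['K']@c;return (q[:2]/q[2]).round(1)
def big(f,x0,y0,x1,y1,k,o):
    i=cv2.imread(f'pics/{f}.png')[y0:y1,x0:x1];cv2.imwrite(f'pics/{o}.png',cv2.resize(i,None,fx=k,fy=k,interpolation=cv2.INTER_CUBIC))
E
python3 - <<'E'
from h import *
for n in('top','side','wrist'):
    s=snap(n,n+'0');print(n,s['camera_matrix'].round(1).tolist(),s['pose'].round(3).tolist())
print(bot.get_state())
big('top0',0,0,512,384,1.5625,'top0b')
E
```

```text
top [[437.8, 0.0, 259.1], [0.0, 437.8, 188.5], [0.0, 0.0, 1.0]] [[-0.001, -0.982, 0.19, 171.529], [-1.0, 0.0, -0.002, -17.147], [0.001, -0.19, -0.982, 1553.985], [0.0, 0.0, 0.0, 1.0]]
side [[450.4, 0.0, 248.7], [0.0, 450.4, 196.3], [0.0, 0.0, 1.0]] [[0.994, -0.068, 0.088, 328.394], [-0.112, -0.609, 0.785, -1115.168], [0.0, -0.79, -0.613, 902.711], [0.0, 0.0, 0.0, 1.0]]
wrist [[281.6, 0.0, 255.1], [0.0, 281.6, 193.3], [0.0, 0.0, 1.0]] [[0.312, -0.905, -0.291, 277.515], [-0.95, -0.297, -0.093, -592.316], [-0.002, 0.305, -0.952, 372.202], [0.0, 0.0, 0.0, 1.0]]
{'time_s': 0.15, 'joint_pos': array([ 1.15517518,  0.38363615,  0.04384801,  1.59922615, -0.01789766,
        1.16118383, -0.04992579]), 'qvel': array([ 0.00066425, -0.00158648,  0.00072595, -0.00528092,  0.00035995,
       -0.00185481, -0.00075158]), 'joint_efforts': array([ 1.98323600e-03, -4.34053767e+01,  1.02687713e+00, -2.49979019e+01,
        1.07924233e-02,  7.26627710e-03,  5.65888882e-06]), 'position': array([ 202.89163933, -616.74438465,  230.17701254]), 'orientation': array([-1.00757470e-03,  9.87395974e-01,  1.58266008e-01, -2.16287206e-04]), 'ft_force': array([ 0.92767396, -0.2801364 ,  0.2032249 ]), 'torque': array([ 0.05900282,  0.00724463, -0.01061872]), 'gripper_force': 0.0, 'finger_gap': 1.001601254645616}
```

View pics/top0b.png

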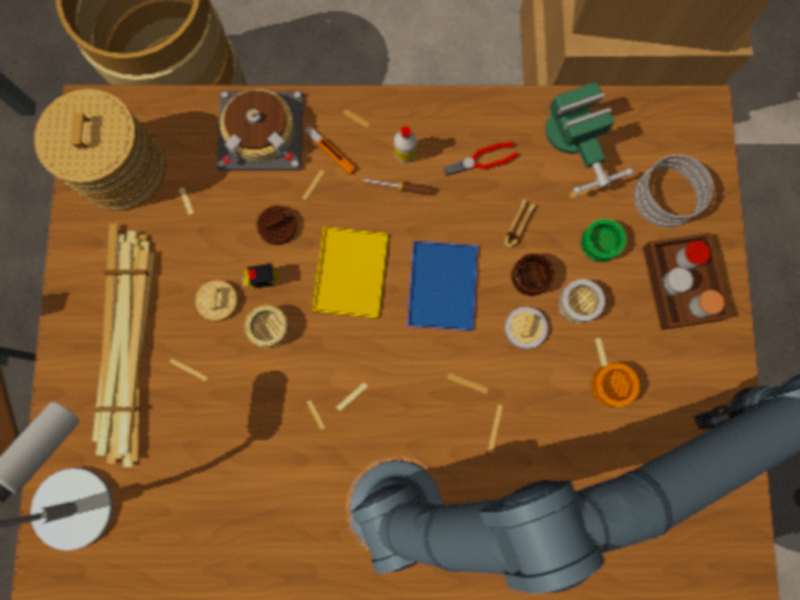

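View pics/side0.png

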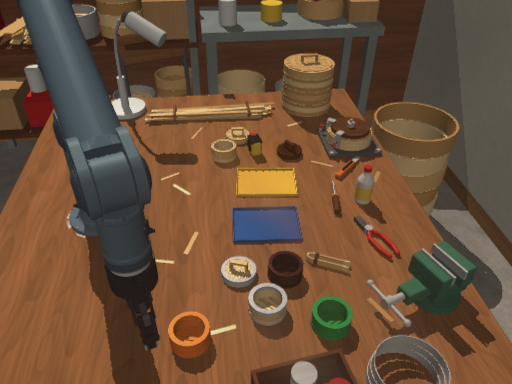

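The top view (image up = +x, right = −y) shows the pale set on the left: basket (266,326) and lid (216,300). The steel set is on the right: basket (582,300) and lid (526,327). The tongs are at (520,223) and the trays at (350,272) and (444,285). Next I'll enlarge it.

Run:
```python
from h import *
a=cv2.imread('pics/top0.png')
L=cv2.resize(a[125:225,115:215],None,fx=4,fy=4,interpolation=cv2.INTER_CUBIC)
R=cv2.resize(a[125:225,310:410],None,fx=4,fy=4,interpolation=cv2.INTER_CUBIC)
m=np.hstack([L,R])
for i in range(0,800,40): cv2.line(m,(i,0),(i,399),(255,255,255) if i%200==0 else (120,120,120),1)
for i in range(0,400,40): cv2.line(m,(0,i),(799,i),(255,255,255) if i%200==0 else (120,120,120),1)
cv2.imwrite('pics/c1.png',m)
T=cv2.resize(a[140:215,195:315],None,fx=6,fy=6,interpolation=cv2.INTER_CUBIC)
cv2.imwrite('pics/c2.png',T)
```

```text
(no output)
```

View pics/c1.png

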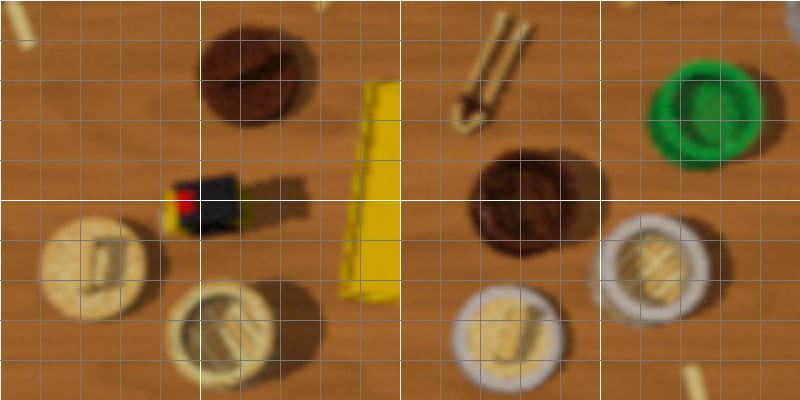

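View pics/c2.png

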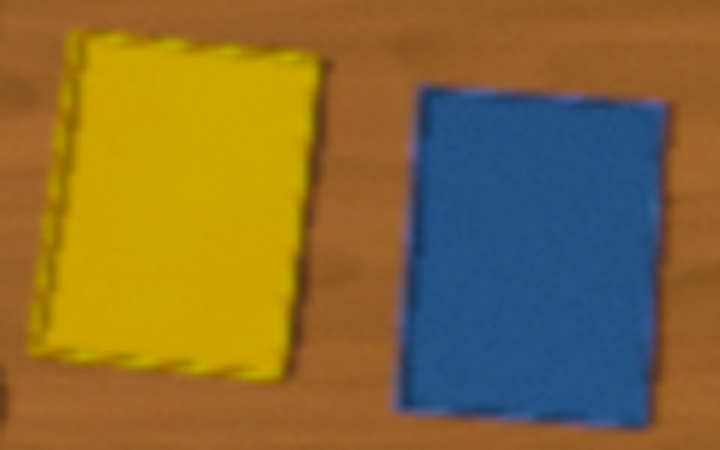

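Run:
```python
from h import *
c=lambda u,v,z,x0=115:w('top0',x0+u/4-.4,125+v/4-.4,z)
print('nb',c(221,333,46));print('nl',c(94,268,20),'handle',c(102,240,47),c(102,290,47))
print('db',c(525,201,46,210),'dl',c(248,76,20),'tape',c(207,205,66))
print('sb',c(656,268,46,210));print('sl',c(508,337,20,210),'handle',c(508,357,47,210),c(530,307,47,210))
print('tongs',c(461,133,9,210),c(500,13,18,210),c(530,24,18,210))
t=lambda u,v,z:w('top0',195+u/6-.4,140+v/6-.4,z)
for n,cs in (('Y',[(72,32),(320,55),(287,380),(32,352)]),('B',[(420,88),(668,103),(650,427),(397,411)])):
    C=np.array([t(u,v,11) for u,v in cs]);m=C.mean(0);d=(C[0]+C[1]-C[2]-C[3])[:2];print(n,C.tolist(),m.round(1),np.degrees(np.arctan2(d[1],d[0])).round(1))
big('side0',205,120,365,330,2.8,'s0b')
```

```text
nb [395.3 290.9  46. ]
nl [457.7 411.5  20. ] handle [477.7 398.2  47. ] [433.2 395.9  47. ]
db [ 512.7 -308.2   46. ] dl [635.4 280.6  20. ] tape [504.9 303.2  66. ]
sb [ 452.5 -420.8   46. ]
sl [ 395.3 -293.7   20. ] handle [ 373.8 -288.2   47. ] [ 417.7 -308.9   47. ]
tongs [ 584.6 -259.3    9. ] [ 695.9 -297.1   18. ] [ 685.4 -324.3   18. ]
Y [[633.0, 172.4, 11.0], [618.4, 21.1, 11.0], [418.1, 39.9, 11.0], [435.1, 191.9, 11.0]] [526.2 106.3  11. ] -5.5
B [[597.6, -39.8, 11.0], [588.1, -190.2, 11.0], [389.8, -175.4, 11.0], [399.5, -25.5, 11.0]] [ 493.8 -107.7   11. ] -4.2
```

View pics/s0b.png

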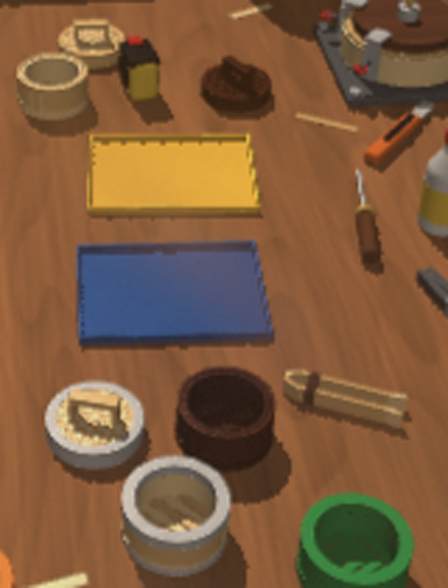

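Those give rough positions for everything, so I'll move to a close look over the steel pair.

Request:
servo_tool --steps '[0.94, 0.94, 0, 0, 0, -0.101, 0.45, 0.94, 0.94, 0, 0, 0, -0.101, 0.45, 0.94, 0.94, 0, 0, 0, -0.101, 0.45, 0.94, 0.94, 0, 0, 0, -0.101, 0.45, 0.94, 0.94, 0, 0, 0, -0.101, 0.45, 0.94, 0.94, 0, 0, 0, -0.101, 0.45, 0.94, 0.94, 0, 0, 0, -0.101, 0.45, 0.94, 0.94, 0, 0, 0, -0.101, 0.45, 0.94, 0.94, 0, 0, 0, -0.101, 0.45]' --grip_force 40

```text
time_s: 1.27
position: [436.1, -384.6, 231.1]
orientation: [0.0, 1.0, -0.002, -0.0]
ft_force: [0.7, -0.5, 0.1]
finger_gap: 0.449
gripper_force: 0.0
```

Run:
```python
from h import *
snap('wrist','w1');big('w1',0,0,512,384,1.5625,'w1b')
s=bot.get_state();print(s['joint_pos'].round(2),s['position'].round(1),s['orientation'].round(3))
print([w('side0',205+93/2.8-.4,120+415/2.8-.4,20),w('side0',205+176/2.8-.4,120+497/2.8-.4,46),w('side0',205+52/2.8-.4,120+73/2.8-.4,46),w('side0',205+92/2.8-.4,120+43/2.8-.4,20)])
for n,p in dict(sb=(452,-421,46),sl=(395,-294,20),db=(513,-308,46)).items(): print(n,px('w1',p)*1.5625)
```

```text
[ 0.71  0.26 -0.07  1.76  0.02  1.12 -0.94] [ 436.3 -384.4  231.2] [ 0.     1.    -0.002 -0.   ]
[array([ 392.2, -289.4,   20. ]), array([ 452.4, -416.8,   46. ]), array([393. , 289.5,  46. ]), array([455.3, 405. ,  20. ])]
sb [447.1875  247.96875]
sl [292.1875 309.375 ]
db [290.3125  163.59375]
```

View pics/w1b.png

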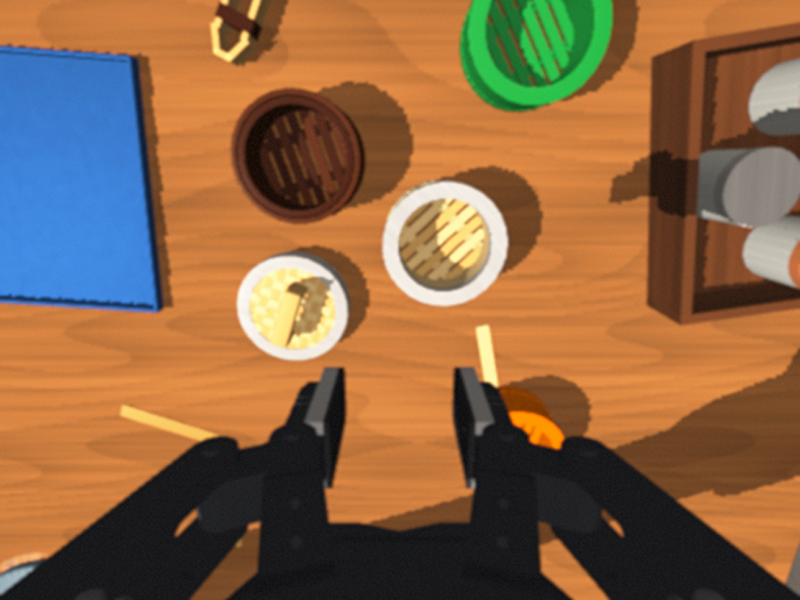

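The wrist view shows the steel basket rim at (445,243), the steel lid at (293,307) with its bar running from (300,288) to (282,345), the dark basket at (298,155) and the tongs' bend at (233,45).

Run:
```python
from h import *
f=lambda u,v,z:w('w1',u/1.5625-.2,v/1.5625-.2,z)
print('sb',f(445,243,46),'sl',f(293,307,20),'bar',f(298,288,47),f(282,345,47),'db',f(298,152,46),'bend',f(231,62,18),f(213,48,18))
```

```text
sb [ 456. -419.   46.] sl [ 397.4 -294.7   20. ] bar [ 421.8 -306.6   47. ] [ 374.2 -290.2   47. ] db [ 521.  -313.8   46. ] bend [ 583.1 -264.1   18. ] [ 592.1 -252.3   18. ]
```

Request:
servo_tool --steps '[0.064, -0.31, -0.3, 0, 0, 0, 0.45, 0.064, -0.31, -0.6, 0, 0, 0, 0.45, 0.064, -0.31, -0.6, 0, 0, 0, 0.45, 0.064, -0.31, -0.6, 0, 0, 0, 0.45, 0.064, -0.31, -0.6, 0, 0, 0, 0.45, 0.064, -0.31, -0.6, 0, 0, 0, 0.45]'

```text
time_s: 2.08
position: [456.0, -461.0, 84.6]
orientation: [0.002, 1.0, 0.0, 0.002]
ft_force: [-0.7, -0.1, 1.1]
finger_gap: 0.454
gripper_force: 0.0
```

Run:
```python
from h import *
snap('wrist','w2');big('w2',0,0,512,384,1.5625,'w2b');print(px('w2',(454,-419,46))*1.5625,px('w2',(454,-460,46))*1.5625,bot.get_state()['position'])
```

```text
[304.84375 350.46875] [396.5625 350.3125] [ 455.93528539 -460.82012237   84.45822055]
```

View pics/w2b.png

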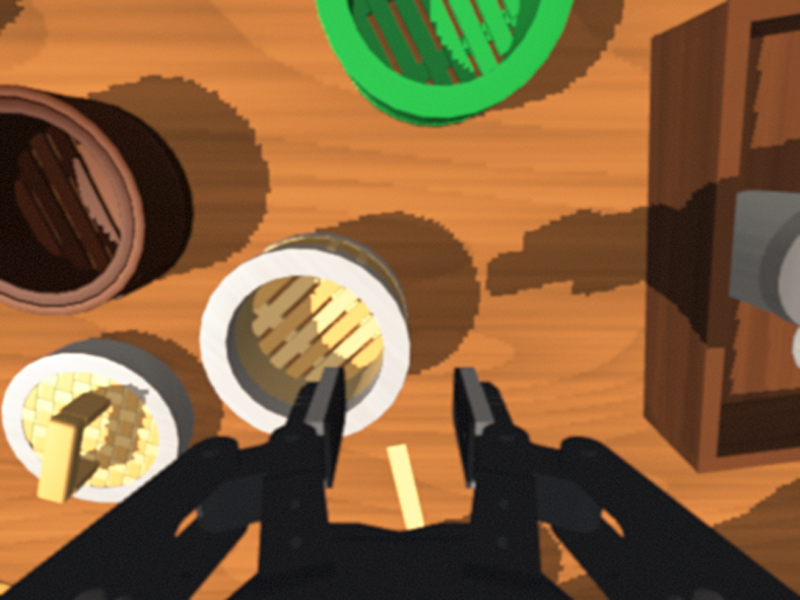

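The rim centre is at (305,344) and the fingers straddle the right-hand wall, so I'll descend and grip.

Request:
servo_tool --steps '[0, 0, -0.13, 0, 0, 0, 0.45, 0, 0, -0.255, 0, 0, 0, 0.45, 0, 0, -0.255, 0, 0, 0, 0.45, 0, 0, -0.255, 0, 0, 0, 0.45, 0, 0, -0.255, 0, 0, 0, 0, 0, 0, -0.255, 0, 0, 0, 0, 0, 0, -0.255, 0, 0, 0, 0, 0, 0, -0.255, 0, 0, 0, 0, 0, 0, -0.255, 0, 0, 0, 0, 0, 0, -0.255, 0, 0, 0, 0]' --grip_force 50

```text
time_s: 3.38
position: [455.3, -461.1, 19.7]
orientation: [0.001, 1.0, 0.0, 0.001]
ft_force: [-0.4, 0.3, 5.3]
finger_gap: 0.124
gripper_force: 49.8
```

Request:
servo_tool --steps '[0, 0, 0.15, 0, 0, 0, 0, 0, 0, 0.4, 0, 0, 0, 0, 0, 0, 0.4, 0, 0, 0, 0, 0.07, 0.2, 0.4, 0, 0, 0, 0, 0.14, 0.4, 0.4, 0, 0, 0, 0, 0.21, 0.6, 0.4, 0, 0, 0, 0, 0.28, 0.8, 0.4, 0, 0, 0, 0, 0.28, 1, 0.4, 0, 0, 0, 0]'

```text
time_s: 4.38
position: [525.1, -207.3, 116.8]
orientation: [-0.0, 1.0, 0.001, 0.0]
ft_force: [0.5, 0.3, -0.6]
finger_gap: 0.129
gripper_force: 49.9
```

Request:
servo_tool --steps '[0, 0.2, 0, 0, 0, 0, 0, 0, 0.4, 0, 0, 0, 0, 0, 0, 0.6, 0, 0, 0, 0, 0, 0, 0.8, 0, 0, 0, 0, 0, 0, 1, 0, 0, 0, 0, 0, 0, 1, 0, 0, 0, 0, 0, 0, 1, 0, 0, 0, 0, 0, 0, 1, 0, 0, 0, 0, 0]'

```text
time_s: 5.38
position: [523.8, 37.9, 117.0]
orientation: [0.001, 1.0, -0.001, -0.001]
ft_force: [0.1, -0.4, -0.7]
finger_gap: 0.129
gripper_force: 50.0
```

Run:
```python
from h import *
s=bot.get_state();print(s['position'],s['joint_pos'].round(2),s['finger_gap'],s['orientation'].round(3))
snap('wrist','w3');big('w3',0,0,512,384,1.2,'w3b')
```

```text
[523.75258078  37.88357124 116.95306573] [ 0.07  0.3  -0.26  1.98  0.1   0.87 -1.81] 0.12861036377593538 [ 0.001  1.    -0.001 -0.001]
```

View pics/w3b.png

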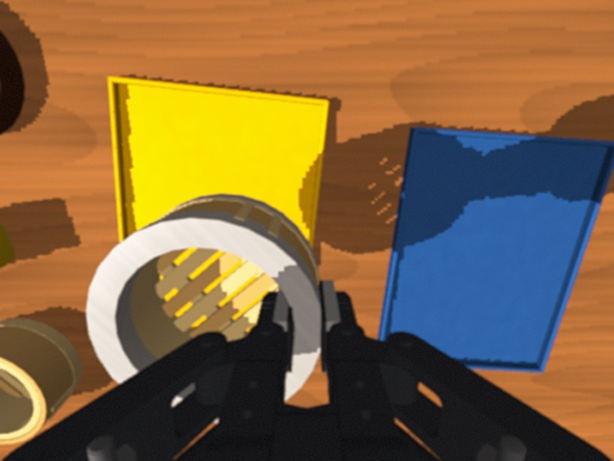

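Request:
servo_tool --steps '[0, 0.108, 0, 0, 0, 0, 0, 0, 0.108, -0.1, 0, 0, 0, 0, 0, 0.108, -0.2, 0, 0, 0, 0, 0, 0.108, -0.3, 0, 0, 0, 0, 0, 0.108, -0.36, 0, 0, 0, 0, 0, 0.108, -0.386, 0, 0, 0, 0, 0, 0.108, -0.386, 0, 0, 0, 0, 0, 0.108, -0.386, 0, 0, 0, 0]'

```text
time_s: 6.42
position: [524.2, 66.1, 22.6]
orientation: [0.001, 1.0, -0.0, -0.0]
ft_force: [-4.0, -1.6, 8.1]
finger_gap: 0.127
gripper_force: 50.9
```

Run:
```python
from h import *
s=bot.get_state();print(s['position'],s['ft_force'])
print([w('w3',u/1.2-.1,v/1.2-.1,11) for u,v in((110,77),(330,98),(412,128),(613,143),(544,370))])
```

```text
[524.17955895  66.06322937  22.6459814 ] [-4.01339348 -1.61956722  8.08553697]
[array([632.5, 169.4,  11. ]), array([618.8,  21.4,  11. ]), array([599. , -36.5,  11. ]), array([ 588.3, -180.4,   11. ]), array([ 393. , -172.7,   11. ])]
```

Request:
servo_tool --steps '[0, 0, 0, 0, 0, 0, 0.4, 0, 0, 0, 0, 0, 0, 0.4, 0, 0, 0, 0, 0, 0, 0.4, 0, 0, 0.2, 0, 0, 0, 0.4, 0, 0, 0.4, 0, 0, 0, 0.4, 0, 0, 0.6, 0, 0, 0, 0.4, 0, -0.2, 0.6, 0, 0, 0, 0.4, 0, -0.32, 0.6, 0, 0, 0, 0.4, 0, -0.32, 0.6, 0, 0, 0, 0.4, 0, -0.32, 0.6, 0, 0, 0, 0.4]'

```text
time_s: 7.68
position: [524.0, -11.8, 170.8]
orientation: [-0.0, 1.0, 0.001, -0.0]
ft_force: [0.0, 0.1, 0.4]
finger_gap: 0.4
gripper_force: 0.0
```

Run:
```python
from h import *
snap('wrist','w4');big('w4',0,0,512,384,1.5625,'w4b');print(bot.get_state()['position'])
```

```text
[524.01631032 -11.17118909 170.80799773]
```

View pics/w4b.png

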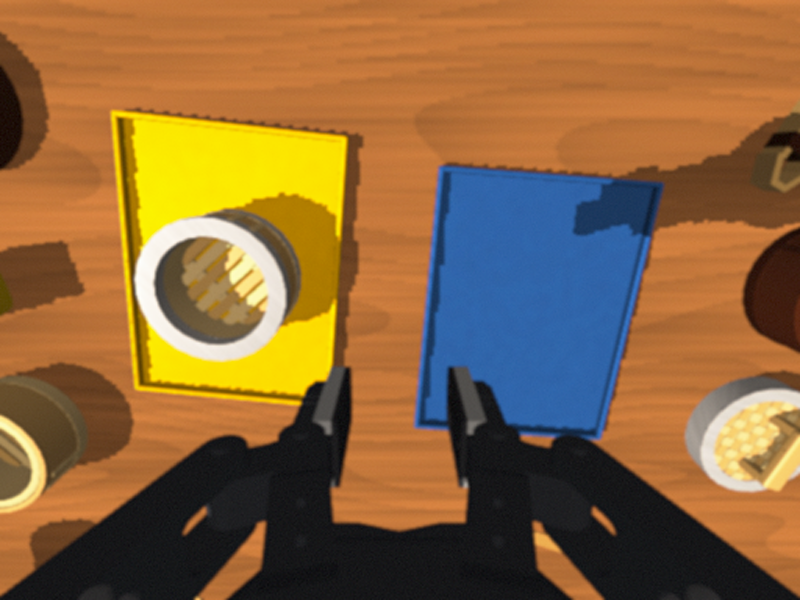

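The steel basket stands in the yellow tray, rim centre at about (218,287). Next is the steel lid.

Run:
```python
from h import *
f=lambda u,v,z:w('w4',u/1.5625-.2,v/1.5625-.2,z)
print(f(218,287,49)); t=[f(*c,11) for c in((112,112),(347,135),(441,166),(661,184),(601,436),(416,425))];print(t)
```

```text
[527.8 101.3  49. ]
[array([632.1, 170.3,  11. ]), array([618.5,  22. ,  11. ]), array([599.5, -39. ,  11. ]), array([ 588.1, -185.2,   11. ]), array([ 393.7, -172.7,   11. ]), array([403.7, -24.9,  11. ])]
```

Request:
servo_tool --steps '[-0.1, -0.2, 0, 0, 0, -0.02, 0.45, -0.2, -0.4, 0, 0, 0, -0.04, 0.45, -0.3, -0.6, 0, 0, 0, -0.06, 0.45, -0.4, -0.8, 0, 0, 0, -0.08, 0.45, -0.508, -1, 0, 0, 0, -0.106, 0.45, -0.508, -1, 0, 0, 0, -0.106, 0.45, -0.508, -1, 0, 0, 0, -0.106, 0.45]'

```text
time_s: 8.6
position: [398.0, -261.5, 170.9]
orientation: [-0.0, 0.986, -0.164, 0.0]
ft_force: [0.0, 1.8, 0.4]
finger_gap: 0.454
gripper_force: 0.0
```

Request:
servo_tool --steps '[0, -0.12, 0, 0, 0, 0, 0.45, 0, -0.12, -0.2, 0, 0, 0, 0.45, 0, -0.12, -0.28, 0, 0, 0, 0.45, 0, -0.12, -0.28, 0, 0, 0, 0.45, 0, -0.12, -0.28, 0, 0, 0, 0.45]'

```text
time_s: 9.22
position: [398.9, -291.9, 101.8]
orientation: [0.0, 0.986, -0.164, 0.001]
ft_force: [-0.2, 0.1, 0.8]
finger_gap: 0.444
gripper_force: 0.0
```

Run:
```python
from h import *
snap('wrist','w5');big('w5',0,0,512,384,1.5625,'w5b');print(bot.get_state()['position'],bot.get_state()['orientation'])
```

```text
[ 398.99961467 -292.51538079  102.25504315] [ 2.74854772e-04  9.86410374e-01 -1.64294876e-01  1.30113967e-03]
```

View pics/w5b.png

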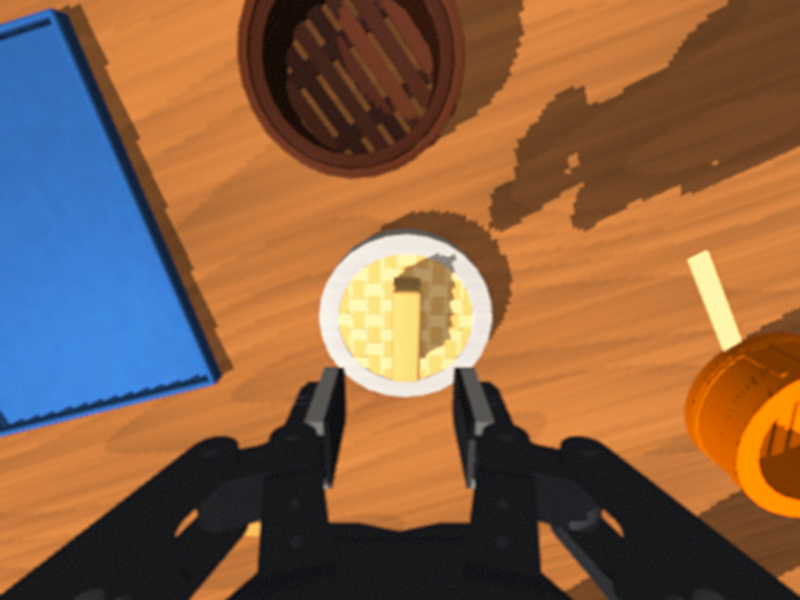

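The bar lies straight up and down at u≈406, between the pads, and the disc centre is at (406,315).

Run:
```python
from h import *
f=lambda u,v,z:w('w5',u/1.5625-.2,v/1.5625-.2,z)
print(f(406,315,20),f(406,290,47),f(406,381,47),f(406,335,47))
```

```text
[ 397.4 -295.1   20. ] [ 418.2 -301.7   47. ] [ 373.4 -286.6   47. ] [ 396.8 -294.5   47. ]
```

Request:
servo_tool --steps '[-0.008, -0.01, -0.15, 0, 0, 0, 0.45, -0.008, -0.01, -0.31, 0, 0, 0, 0.45, -0.008, -0.01, -0.31, 0, 0, 0, 0.45, -0.008, -0.01, -0.31, 0, 0, 0, 0.45, -0.008, -0.01, -0.31, 0, 0, 0, 0, -0.008, -0.01, -0.31, 0, 0, 0, 0, -0.008, -0.01, -0.31, 0, 0, 0, 0, -0.008, -0.01, -0.31, 0, 0, 0, 0, -0.008, -0.01, -0.31, 0, 0, 0, 0]'

```text
time_s: 10.4
position: [396.9, -296.5, 25.6]
orientation: [0.001, 0.986, -0.165, 0.002]
ft_force: [-0.3, 0.4, 7.4]
finger_gap: 0.153
gripper_force: 49.5
```

```bash
cat >> h.py <<'E'
def fitc(f,xy,z,cond,R=75):
    i=cv2.imread(f'pics/{f}.png');h=cv2.cvtColor(i,cv2.COLOR_BGR2HSV).astype(int)
    v,u=np.nonzero(cond(h[...,0],h[...,1],h[...,2]))
    p=np.array([w(f,a,b,z)[:2] for a,b in zip(u,v)]);p=p[np.hypot(*(p-xy).T)<R]
    c,r=cv2.minEnclosingCircle(p.astype(np.float32));return len(p),np.round(c,1),round(r,1),p.mean(0).round(1)
E
python3 - <<'E'
from h import *
snap('side','s6');snap('top','t6')
st=lambda h,s,v:(s<60)&(v>110)
for f in('w4','s6','t6'): print(f,fitc(f,(526,104),49,st))
print(fitc('t6',(397,-295),20,st),fitc('s6',(397,-295),20,st))
print(fitc('w2',(455,-419),46,st),fitc('top0',(455,-419),46,st),fitc('side0',(455,-419),46,st))
E
```

```text
w4 (3140, array([524.5, 106.5]), 47.6, array([527.8, 106.1]))
s6 (134, array([522.4, 108.9]), 48.4, array([530.6,  99.5]))
t6 (225, array([522.4, 105.7]), 46.7, array([522.2, 104.9]))
(57, array([ 384.2, -261.1]), 29.6, array([ 382.1, -257.5])) (175, array([ 393.4, -303.1]), 53.2, array([ 384.6, -298.3]))
(5527, array([ 456.2, -403.1]), 62.7, array([ 461.3, -418.1])) (264, array([ 452. , -418.3]), 47.5, array([ 452.2, -418.8])) (438, array([ 453.1, -432.1]), 60.9, array([ 451.9, -419.6]))
```

Request:
servo_tool --steps '[0, 0, 0.15, 0, 0, 0, 0, 0, 0, 0.35, 0, 0, 0, 0, 0, 0, 0.45, 0, 0, 0, 0, 0.1, 0.2, 0.45, 0, 0, 0, 0, 0.2, 0.4, 0.45, 0, 0, 0, 0, 0.3, 0.6, 0.45, 0, 0, 0, 0, 0.4, 0.8, 0.45, 0, 0, 0, 0, 0.51, 1, 0.45, 0, 0, 0, 0]'

```text
time_s: 11.5
position: [522.9, -44.2, 136.4]
orientation: [0.0, 0.986, -0.166, 0.0]
ft_force: [1.2, -0.8, -0.9]
finger_gap: 0.153
gripper_force: 49.3
```

Request:
servo_tool --steps '[0, 0.2, 0, 0, 0, 0, 0, 0, 0.4, 0, 0, 0, 0, 0, 0, 0.6, 0, 0, 0, 0, 0, 0, 0.612, 0, 0, 0, 0, 0, 0, 0.612, 0, 0, 0, 0, 0, 0, 0.612, 0, 0, 0, 0, 0, 0, 0.612, 0, 0, 0, 0, 0]'

```text
time_s: 12.38
position: [522.7, 105.6, 135.9]
orientation: [0.0, 0.986, -0.167, -0.0]
ft_force: [1.2, -0.4, -1.6]
finger_gap: 0.157
gripper_force: 49.3
```

Run:
```python
from h import *
s=bot.get_state();print(s['position'],s['joint_pos'].round(2),s['orientation'].round(3))
snap('wrist','w7');big('w7',0,0,512,384,1.5625,'w7b');print(px('w7',(524.5,106.5,49))*1.5625)
```

```text
[522.74916515 105.58777624 135.9377344 ] [-0.07  0.29 -0.24  1.95  0.09  0.91 -2.26] [ 0.     0.986 -0.167 -0.   ]
[396.40625 308.28125]
```

View pics/w7b.png

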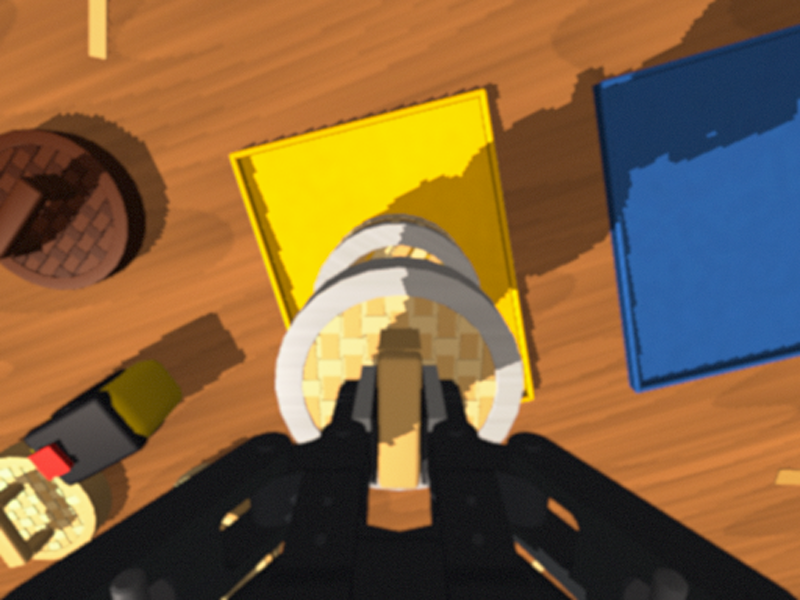

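The lid is held level with its axis at u≈399. The basket below it spans 315–478, so it's laterally centred to about 2 mm.

Run:
```python
from h import *
f=lambda u,v,z:w('w7',u/1.5625-.2,v/1.5625-.2,z)
a=np.radians(-19);d=46*np.array([np.cos(a),np.sin(a)])
print(f(399,266,131)[:2]-d, 'basket far',f(396,221,49)[:2]-d)
```

```text
[521.10614552 106.17613511] basket far [526.10614552 105.97613511]
```

Request:
servo_tool --steps '[0.012, 0.002, -0.08, 0, 0, 0, 0, 0.012, 0.002, -0.16, 0, 0, 0, 0, 0.012, 0.002, -0.22, 0, 0, 0, 0, 0.012, 0.002, -0.24, 0, 0, 0, 0, 0.012, 0.002, -0.252, 0, 0, 0, 0, 0.012, 0.002, -0.252, 0, 0, 0, 0, 0.012, 0.002, -0.252, 0, 0, 0, 0]'

```text
time_s: 13.3
position: [525.2, 107.6, 74.9]
orientation: [0.001, 0.986, -0.166, -0.001]
ft_force: [-4.5, -0.9, 8.3]
finger_gap: 0.147
gripper_force: 50.5
```

Request:
servo_tool --steps '[0, 0, 0, 0, 0, 0, 0.45, 0, 0, 0, 0, 0, 0, 0.45, 0, 0, 0, 0, 0, 0, 0.45, 0, 0, 0.15, 0, 0, 0, 0.45, 0, 0, 0.3, 0, 0, 0, 0.45, 0.1, -0.2, 0.35, 0, 0, 0.05, 0.45, 0.2, -0.4, 0.35, 0, 0, 0.1, 0.45, 0.3, -0.6, 0.35, 0, 0, 0.15, 0.45, 0.4, -0.8, 0.35, 0, 0, 0.2, 0.45, 0.45, -1, 0.35, 0, 0, 0.25, 0.45, 0.45, -1, 0.35, 0, 0, 0.3, 0.45, 0.45, -1, 0.35, 0, 0, 0.36, 0.45, 0.45, -1, 0.35, 0, 0, 0.42, 0.45, 0.45, -1, 0.35, 0, 0, 0.48, 0.45, 0.45, -1, 0.35, 0, 0, 0.48, 0.45]'

```text
time_s: 15.18
position: [638.0, -142.1, 160.1]
orientation: [-0.0, 0.833, 0.554, -0.0]
ft_force: [-0.0, -0.6, -0.1]
finger_gap: 0.449
gripper_force: 0.0
```

Request:
servo_tool --steps '[0, -0.2, 0, 0, 0, 0.05, 0.45, 0, -0.4, 0, 0, 0, 0.1, 0.45, 0, -0.56, 0, 0, 0, 0.16, 0.45, 0, -0.56, 0, 0, 0, 0.22, 0.45, 0, -0.56, 0, 0, 0, 0.28, 0.45, 0, -0.56, 0, 0, 0, 0.34, 0.45, 0, -0.56, 0, 0, 0, 0.4, 0.45, 0, -0.56, 0, 0, 0, 0.46, 0.45, 0, -0.56, 0, 0, 0, 0.48, 0.45, 0, -0.56, 0, 0, 0, 0.48, 0.45, 0, -0.56, 0, 0, 0, 0.48, 0.45]'

```text
time_s: 16.55
position: [638.1, -282.0, 160.4]
orientation: [-0.0, 0.228, 0.974, -0.0]
ft_force: [0.4, 0.1, -0.3]
finger_gap: 0.453
gripper_force: 0.0
```

Run:
```python
from h import *
s=bot.get_state();print(s['position'],s['joint_pos'].round(2),s['orientation'].round(3))
snap('wrist','w8');snap('top','t8');st=lambda h,s,v:(s<60)&(v>110)
print(fitc('t8',(525,106),69,st))
a=cv2.resize(cv2.imread('pics/w8.png'),None,fx=1.5625,fy=1.5625)
b=cv2.resize(cv2.imread('pics/t8.png')[145:215,195:255],(300,350),interpolation=cv2.INTER_CUBIC)
c=cv2.resize(cv2.imread('pics/w8.png')[40:340,100:400],(500,500),interpolation=cv2.INTER_CUBIC)
m=np.zeros((500,800,3),np.uint8);m[:,:500]=c;m[:350,500:]=b;cv2.imwrite('pics/m8.png',m)
```

```text
[ 638.06661592 -281.98741829  160.35605901] [ 0.8   0.62 -0.63  1.5   0.38  1.14  1.21] [-0.     0.228  0.974 -0.   ]
(182, array([520.4, 106.7]), 46.4, array([516.4, 103.9]))
```

View pics/m8.png

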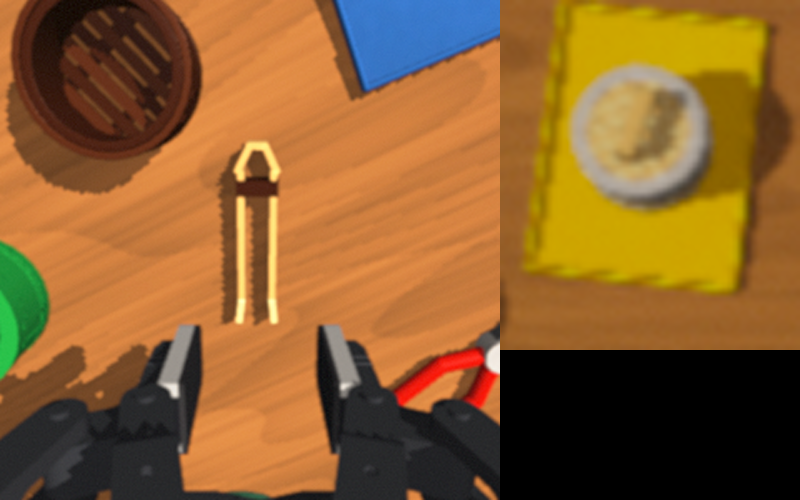

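The steel lid sits squarely on its basket (right inset). The tongs run from the bend at (258,143) to the tips at (240/272,322), parallel to the fingers.

Run:
```python
from h import *
f=lambda u,v,z:w('w8',100+u/1.6667-.2,40+v/1.6667-.2,z)
a=f(258,143,18);b=f(240,322,18);c=f(273,322,18);m=(b+c)/2
print(a,b,c,(a+m)/2,np.linalg.norm(a-m),np.degrees(np.arctan2(*(m-a)[1::-1])))
```

```text
[ 587. -257.   18.] [ 685.9 -319.6   18. ] [ 695.7 -299.9   18. ] [ 638.9   -283.375   18.   ] 116.4345416961822 -26.939168484160227
```

Request:
servo_tool --steps '[0.003, -0.005, -0.2, 0, 0, 0, 0.45, 0.003, -0.005, -0.4, 0, 0, 0, 0.45, 0.003, -0.005, -0.55, 0, 0, 0, 0.45, 0.003, -0.005, -0.62, 0, 0, 0, 0.45, 0.003, -0.005, -0.62, 0, 0, 0, 0.45, 0.003, -0.005, -0.62, 0, 0, 0, 0.45, 0.003, -0.005, -0.62, 0, 0, 0, 0, 0.003, -0.005, -0.62, 0, 0, 0, 0, 0.003, -0.005, -0.62, 0, 0, 0, 0, 0.003, -0.005, -0.62, 0, 0, 0, 0, 0.003, -0.005, -0.62, 0, 0, 0, 0]' --grip_force 40

```text
time_s: 18.02
position: [641.0, -283.8, 8.2]
orientation: [0.002, 0.227, 0.974, -0.0]
ft_force: [-0.1, -0.2, 6.3]
finger_gap: 0.266
gripper_force: 41.0
```

Request:
servo_tool --steps '[0, 0, 0.15, 0, 0, 0, 0, 0, 0, 0.3, 0, 0, 0, 0, 0, 0, 0.35, 0, 0, -0.04, 0, -0.12, 0.11, 0.35, 0, 0, -0.09, 0, -0.24, 0.22, 0.35, 0, 0, -0.14, 0, -0.36, 0.33, 0.35, 0, 0, -0.19, 0, -0.48, 0.44, 0.35, 0, 0, -0.24, 0, -0.6, 0.55, 0.35, 0, 0, -0.29, 0, -0.72, 0.65, 0.35, 0, 0, -0.34, 0, -0.816, 0.727, 0.35, 0, 0, -0.377, 0, -0.816, 0.727, 0.35, 0, 0, -0.377, 0, -0.816, 0.727, 0.35, 0, 0, -0.377, 0, -0.816, 0.727, 0.35, 0, 0, -0.377, 0]'

```text
time_s: 19.65
position: [436.1, -102.2, 93.4]
orientation: [0.001, 0.732, 0.681, 0.001]
ft_force: [-0.2, 0.8, -0.4]
finger_gap: 0.264
gripper_force: 40.3
```

Run:
```python
from h import *
s=bot.get_state();print(s['position'],s['joint_pos'].round(2),s['orientation'].round(3),s['finger_gap'])
snap('wrist','w9');big('w9',0,0,512,384,1.4,'w9b')
```

```text
[ 436.12874351 -102.22897658   93.40614798] [ 0.61  0.23 -0.5   2.16  0.16  0.78 -0.07] [0.001 0.732 0.681 0.001] 0.26433134728326957
```

View pics/w9b.png

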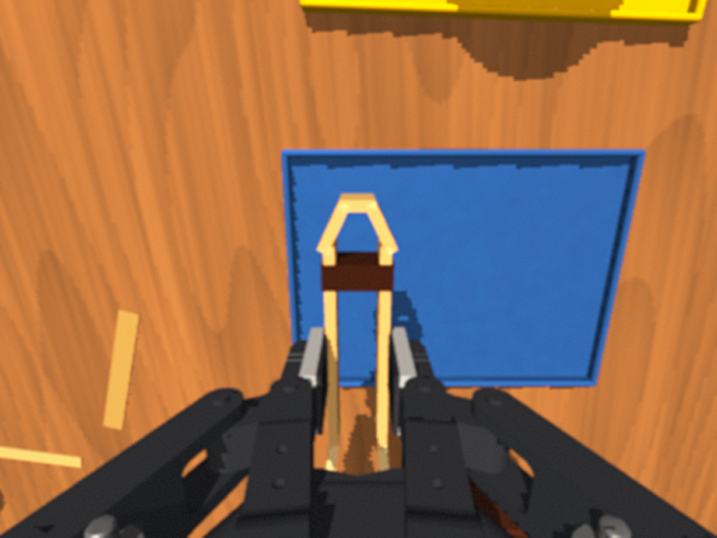

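The tongs are held level over the blue tray's near end. The tray corners are at (284,152), (643,152) and (596,386).

Run:
```python
from h import *
f=lambda u,v,z:w('w9',u/1.4-.15,v/1.4-.15,z)
a,b,c=f(284,152,11),f(643,152,11),f(596,386,11);print(a,b,c,(a+c)/2,np.degrees(np.arctan2(*(b-a)[1::-1])))
print(f(357,194,103),f(357,470,103))
```

```text
[402. -25.  11.] [597.5 -39.4  11. ] [ 588.4 -187.3   11. ] [ 495.2  -106.15   11.  ] -4.212644359530449
[440.7 -39.6 103. ] [ 432.2 -154.3  103. ]
```

Request:
servo_tool --steps '[0.012, -0.016, -0.1, 0, 0, 0, 0, 0.012, -0.016, -0.2, 0, 0, 0, 0, 0.012, -0.016, -0.28, 0, 0, 0, 0, 0.012, -0.016, -0.32, 0, 0, 0, 0, 0.012, -0.016, -0.336, 0, 0, 0, 0, 0.012, -0.016, -0.336, 0, 0, 0, 0, 0.012, -0.016, -0.336, 0, 0, 0, 0]'

```text
time_s: 20.58
position: [437.8, -105.7, 11.0]
orientation: [-0.0, 0.732, 0.681, -0.001]
ft_force: [-6.6, 1.7, 18.6]
finger_gap: 0.269
gripper_force: 42.4
```

Request:
servo_tool --steps '[0, 0, 0, 0, 0, 0, 0.36, 0, 0, 0, 0, 0, 0, 0.36, 0, 0, 0, 0, 0, 0, 0.36, 0, 0, 0.1, 0, 0, 0, 0.36, 0, 0, 0.3, 0, 0, 0, 0.36, 0, 0, 0.6, 0, 0, 0, 0.4, 0, 0, 0.6, 0, 0, 0, 0.4]'

```text
time_s: 21.45
position: [441.5, -106.1, 163.3]
orientation: [0.004, 0.732, 0.681, 0.002]
ft_force: [0.5, 0.1, -0.2]
finger_gap: 0.401
gripper_force: 0.0
```

Request:
servo_tool --steps '[0, 0.1, 0, 0, 0, -0.05, 0.45, 0, 0.2, 0, 0, 0, -0.1, 0.45, -0.05, 0.4, 0, 0, 0, -0.15, 0.45, -0.1, 0.6, 0, 0, 0, -0.2, 0.45, -0.15, 0.8, 0, 0, 0, -0.25, 0.45, -0.19, 1, 0, 0, 0, -0.3, 0.45, -0.19, 1, 0, 0, 0, -0.36, 0.45, -0.19, 1, 0, 0, 0, -0.42, 0.45, -0.19, 1, 0, 0, 0, -0.477, 0.45, -0.19, 1, 0, 0, 0, -0.477, 0.45]'

```text
time_s: 22.7
position: [389.5, 144.3, 158.0]
orientation: [0.0, 1.0, 0.001, -0.001]
ft_force: [0.1, -0.1, -0.3]
finger_gap: 0.449
gripper_force: 0.0
```

Request:
servo_tool --steps '[0, 0.2, 0, 0, 0, 0, 0.45, 0, 0.42, -0.1, 0, 0, 0, 0.45, 0, 0.42, -0.2, 0, 0, 0, 0.45, 0, 0.42, -0.2, 0, 0, 0, 0.45, 0, 0.42, -0.2, 0, 0, 0, 0.45]'

```text
time_s: 23.32
position: [390.6, 248.8, 109.1]
orientation: [0.0, 1.0, 0.0, -0.0]
ft_force: [1.4, -0.0, 0.0]
finger_gap: 0.449
gripper_force: 0.0
```

Run:
```python
from h import *
s=bot.get_state();print(s['position'],s['joint_pos'].round(2),s['orientation'].round(3))
snap('wrist','w10');snap('top','t10');snap('side','s10');print(px('w10',(394,290,46))*1.2)
a=cv2.resize(cv2.imread('pics/w10.png'),None,fx=1.2,fy=1.2,interpolation=cv2.INTER_CUBIC)
b=cv2.resize(cv2.imread('pics/s10.png')[160:250,215:310],(185,175),interpolation=cv2.INTER_CUBIC)
c=cv2.resize(cv2.imread('pics/t10.png')[150:215,255:310],(185,218),interpolation=cv2.INTER_CUBIC)
m=np.zeros((461,800,3),np.uint8);m[:a.shape[0],:614]=a[:461,:614];m[:175,615:]=b;m[180:398,615:]=c;cv2.imwrite('pics/m10.png',m)
```

```text
[390.59206419 248.8328221  109.12577505] [ 0.05  0.28 -0.77  2.11  0.26  0.85 -2.45] [ 0.  1.  0. -0.]
[242.76 245.64]
```

View pics/m10.png

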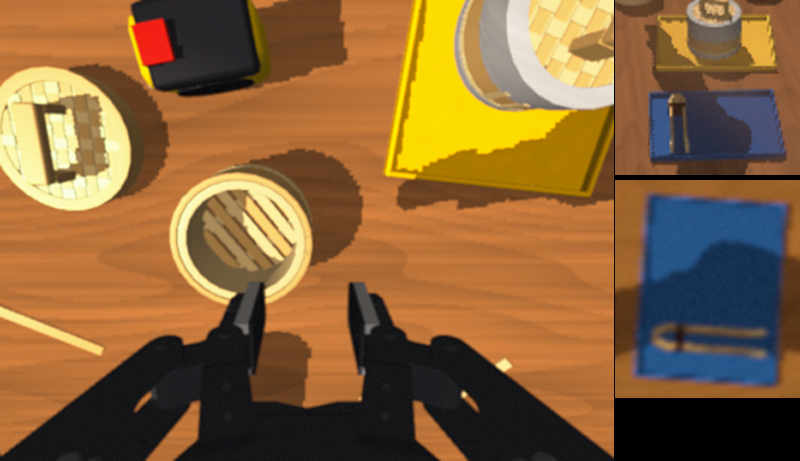

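The tongs lie flat along the near end of the blue tray. The pale basket's rim is centred at about (241,238) and the lid disc at about (66,138). That was the last picture I'm allowed, so from here I measure by code.

Run:
```python
from h import *
f=lambda u,v,z:w('w10',u/1.2-.1,v/1.2-.1,z)
print('nb',f(241.5,238,46),'nl',f(66,138,20),'bar',f(25,105,47),f(43,183,47))
pale=lambda h,s,v:(h>12)&(h<32)&(s<150)&(v>150)
print(fitc('w10',(396,291),46,pale,60),fitc('w10',(458,409),20,pale,60))
```

```text
nb [399.3 290.6  46. ] nl [460.2 407.5  20. ] bar [479.3 408.3  47. ] [434.9 408.7  47. ]
(6552, array([398.2, 291.4]), 47.7, array([403.5, 288.5])) (8868, array([457.2, 412.3]), 46.6, array([459.5, 410.7]))
```

Request:
servo_tool --steps '[0.03, 0.005, 0, 0, 0, 0, 0.45, 0.03, 0.005, -0.15, 0, 0, 0, 0.45, 0.03, 0.005, -0.3, 0, 0, 0, 0.45, 0.03, 0.005, -0.357, 0, 0, 0, 0.45, 0.03, 0.005, -0.357, 0, 0, 0, 0.45, 0.03, 0.005, -0.357, 0, 0, 0, 0.45, 0.03, 0.005, -0.357, 0, 0, 0, 0, 0.03, 0.005, -0.357, 0, 0, 0, 0, 0.03, 0.005, -0.357, 0, 0, 0, 0, 0.03, 0.005, -0.357, 0, 0, 0, 0, 0.03, 0.005, -0.357, 0, 0, 0, 0]' --grip_force 50

```text
time_s: 24.85
position: [398.8, 251.4, 21.0]
orientation: [-0.0, 1.0, 0.0, 0.001]
ft_force: [-1.4, 1.1, 5.7]
finger_gap: 0.108
gripper_force: 50.3
```

Request:
servo_tool --steps '[0, 0, 0.15, 0, 0, 0, 0, 0, 0, 0.35, 0, 0, 0, 0, 0, 0, 0.5, 0, 0, 0, 0, 0, -0.2, 0.5, 0, 0, 0, 0, 0, -0.4, 0.5, 0, 0, 0, 0, 0, -0.6, 0.5, 0, 0, 0, 0, 0, -0.8, 0.5, 0, 0, 0, 0, 0, -1, 0.5, 0, 0, 0, 0, 0, -1, 0.5, 0, 0, 0, 0]'

```text
time_s: 25.98
position: [396.7, -3.6, 144.3]
orientation: [0.001, 1.0, -0.004, -0.001]
ft_force: [1.0, 1.2, -1.6]
finger_gap: 0.108
gripper_force: 51.0
```

Request:
servo_tool --steps '[0.15, -0.15, 0, 0, 0, 0, 0, 0.3, -0.3, 0, 0, 0, 0, 0, 0.45, -0.45, 0, 0, 0, 0, 0, 0.553, -0.604, 0, 0, 0, 0, 0, 0.553, -0.604, 0, 0, 0, 0, 0, 0.553, -0.604, -0.1, 0, 0, 0, 0, 0.553, -0.604, -0.2, 0, 0, 0, 0, 0.553, -0.604, -0.3, 0, 0, 0, 0, 0.553, -0.604, -0.3, 0, 0, 0, 0, 0.553, -0.604, -0.3, 0, 0, 0, 0]'

```text
time_s: 27.22
position: [536.6, -149.0, 70.5]
orientation: [-0.0, 1.0, 0.001, 0.0]
ft_force: [0.3, 1.1, -1.7]
finger_gap: 0.113
gripper_force: 51.3
```

Request:
servo_tool --steps '[0, 0, -0.1, 0, 0, 0, 0, 0, 0, -0.16, 0, 0, 0, 0, 0, 0, -0.186, 0, 0, 0, 0, 0, 0, -0.186, 0, 0, 0, 0, 0, 0, -0.186, 0, 0, 0, 0]'

```text
time_s: 27.85
position: [537.1, -150.2, 24.1]
orientation: [0.0, 1.0, 0.0, 0.001]
ft_force: [-0.1, -0.0, 0.6]
finger_gap: 0.106
gripper_force: 51.5
```

Request:
servo_tool --steps '[0, 0, 0, 0, 0, 0, 0.4, 0, 0, 0, 0, 0, 0, 0.4, 0, 0, 0, 0, 0, 0, 0.4, 0, 0, 0.2, 0, 0, 0, 0.4, 0, 0, 0.4, 0, 0, 0, 0.4, 0, 0, 0.6, 0, 0, 0, 0.4, -0.1, 0.2, 0.6, 0, 0, 0, 0.4, -0.2, 0.4, 0.6, 0, 0, 0, 0.4, -0.3, 0.6, 0.6, 0, 0, 0, 0.4, -0.32, 0.8, 0.6, 0, 0, 0, 0.4, -0.32, 1, 0.6, 0, 0, 0, 0.4, -0.32, 1, 0.6, 0, 0, 0, 0.4]'

```text
time_s: 29.35
position: [455.6, 105.1, 174.0]
orientation: [-0.001, 1.0, 0.005, 0.001]
ft_force: [0.2, -0.3, 0.3]
finger_gap: 0.398
gripper_force: 0.0
```

Run:
```python
from h import *
pale=lambda h,s,v:(h>12)&(h<32)&(s<150)&(v>150)
snap('top','t11');snap('side','s11');snap('wrist','w11');print(bot.get_state()['position'])
print('calib t0',fitc('top0',(396,291),46,pale,55))
for f in('t11','s11','w11'):print(f,fitc(f,(537,-109),49,pale,60))
print(fitc('t11',(458,409),20,pale,60),fitc('w11',(458,409),20,pale,60))
```

```text
[456.05880004  98.84511673 173.09983053]
calib t0 (334, array([393.4, 291.4]), 46.3, array([394. , 285.7]))
t11 (155, array([ 546. , -104.2]), 44.0, array([ 557.3, -103.6]))
s11 (101, array([ 545.8, -101.2]), 45.7, array([559.6, -91.3]))
w11 (3342, array([537. , -96.7]), 49.5, array([549.6, -90.2]))
(409, array([456. , 411.9]), 45.4, array([455.9, 415.1])) (408, array([447.5, 378.4]), 30.3, array([447.4, 374.3]))
```

Request:
servo_tool --steps '[0.004, 0.25, 0, 0, 0, 0, 0.45, 0.004, 0.5, 0, 0, 0, 0, 0.45, 0.004, 0.75, 0, 0, 0, 0, 0.45, 0.004, 1, 0, 0, 0, 0, 0.45, 0.004, 1, 0, 0, 0, 0, 0.45, 0.004, 1, 0, 0, 0, 0, 0.45]'

```text
time_s: 30.25
position: [458.0, 347.7, 172.4]
orientation: [0.001, 1.0, -0.001, -0.0]
ft_force: [0.0, 0.1, 0.0]
finger_gap: 0.446
gripper_force: 0.0
```

Request:
servo_tool --steps '[0, 0.24, 0, 0, 0, 0, 0.45, 0, 0.24, -0.2, 0, 0, 0, 0.45, 0, 0.24, -0.29, 0, 0, 0, 0.45, 0, 0.24, -0.29, 0, 0, 0, 0.45, 0, 0.24, -0.29, 0, 0, 0, 0.45]'

```text
time_s: 30.88
position: [458.7, 408.8, 101.9]
orientation: [-0.0, 1.0, -0.001, 0.001]
ft_force: [0.0, 0.3, -1.0]
finger_gap: 0.45
gripper_force: 0.0
```

Run:
```python
from h import *
pale=lambda h,s,v:(h>12)&(h<32)&(s<150)&(v>150)
s=bot.get_state();print(s['position'],s['joint_pos'].round(2),s['orientation'].round(3))
snap('wrist','w12');snap('top','t12');snap('side','s12')
print('lid',fitc('w12',(457,411),20,pale,55))
for f in('t12','s12'):print(f,fitc(f,(537,-109),49,pale,60))
# coarse ascii of the wrist picture around the lid (value of V channel)
i=cv2.cvtColor(cv2.imread('pics/w12.png'),cv2.COLOR_BGR2HSV)
u,v=px('w12',(457,411,47)).astype(int);print(u,v)
for r in range(v-40,v+50,4):print(r,' '.join('%3d'%x for x in i[r,u-60:u+60:4,2]))
```

```text
[458.74720123 408.82757476 101.86874612] [-0.23  0.57 -0.72  1.76  0.44  0.98 -2.7 ] [-0.     1.    -0.001  0.001]
lid (7989, array([457.7, 412.5]), 45.9, array([459.1, 413.2]))
t12 (111, array([ 553.2, -113.1]), 41.7, array([ 565.6, -118.1]))
s12 (71, array([ 552.2, -111.2]), 39.5, array([ 566.1, -115.5]))
252 214
174 180 178 175 213 250 249 247 251 251 233 249 247 251 250 210 171 153 166 167 168 154 155 168 168 176 249 249 107  97 100
178 186 185 185 251 250 246 235 249 248 247 247 248 249 205 100 101 100 108 193 166 152 154 166 166 177 249 248 226  98  98
182 179 176 209 250 249 245 250 249 248 251 251 251 249 228 113 112 107 122 233 162 166 166 152 153 252 246 248 250 101  94
186 178 177 246 250 246 250 250 249 249 250 250 250 249 248 247 244 240 205 233 163 166 167 153 152 251 248 249 248 171  91
190 183 180 251 250 241 250 250 251 251 246 249 247 249 250 250 249 247 217 227 157 153 157 152 151 249 248 247 248 235  94
194 177 183 251 249 242 250 249 251 251 248 249 250 251 250 250 249 247 213 239 158 153 159 168 186 249 248 246 249 249  91
198 175 191 250 249 248 250 247 249 249
[... 1368 characters left out ...]
 248 247 237 229 233 234 226 237 239 248 248 248 246 207 193  20  57  79  84 190
246 179  62  20  74  80  74  14  82 194 228 247 249 248 248 248 248 248 248 248 248 247 218 191 185 179  17  32  80  79  41
250  73  26  32  81  79  50  16  75 191 191 191 204 227 241 245 245 243 240 221 186 184 189 189 191 188  16  20  78  82  71
254  35  30  58  81  79  25  19  73 188 190 187 180 180 179 177 177 179 180 183 186 185 187 185 186 169  14  22  65  79  80
258  38  31  81  79  79  15  14  56 186 186 187 189 190 190 193 194 195 191 190 190 181 183 183 186 170  11  19  38  80  79
262  23  37  81  82  65  16  16  59 194 193 193 193 187 187 187 178 183 182 185 185 189 189 189 192 172  19  15  21  81  81
```

Request:
servo_tool --steps '[-0.004, 0.01, -0.15, 0, 0, 0, 0.45, -0.004, 0.01, -0.308, 0, 0, 0, 0.45, -0.004, 0.01, -0.308, 0, 0, 0, 0.45, -0.004, 0.01, -0.308, 0, 0, 0, 0.45, -0.004, 0.01, -0.308, 0, 0, 0, 0, -0.004, 0.01, -0.308, 0, 0, 0, 0, -0.004, 0.01, -0.308, 0, 0, 0, 0, -0.004, 0.01, -0.308, 0, 0, 0, 0, -0.004, 0.01, -0.308, 0, 0, 0, 0]'

```text
time_s: 32.15
position: [457.4, 413.6, 26.1]
orientation: [-0.001, 1.0, 0.0, 0.001]
ft_force: [-0.5, 0.2, 6.7]
finger_gap: 0.148
gripper_force: 49.6
```

Request:
servo_tool --steps '[0, 0, 0.15, 0, 0, 0, 0, 0, 0, 0.35, 0, 0, 0, 0, 0, 0, 0.5, 0, 0, 0, 0, 0, 0, 0.5, 0, 0, 0, 0, 0, -0.2, 0.5, 0, 0, 0, 0, 0, -0.4, 0.5, 0, 0, 0, 0, 0, -0.6, 0.5, 0, 0, 0, 0, 0, -0.8, 0.5, 0, 0, 0, 0, 0, -1, 0.5, 0, 0, 0, 0]'

```text
time_s: 33.28
position: [454.8, 159.9, 147.4]
orientation: [0.0, 1.0, 0.0, -0.001]
ft_force: [0.8, -0.9, -1.1]
finger_gap: 0.152
gripper_force: 48.9
```

Request:
servo_tool --steps '[0, -0.2, 0, 0, 0, 0, 0, 0, -0.4, 0, 0, 0, 0, 0, 0, -0.6, 0, 0, 0, 0, 0, 0, -0.8, 0, 0, 0, 0, 0, 0, -1, 0, 0, 0, 0, 0]'

```text
time_s: 33.9
position: [454.6, -89.3, 147.6]
orientation: [-0.0, 1.0, 0.0, -0.001]
ft_force: [0.5, 0.8, -1.1]
finger_gap: 0.151
gripper_force: 48.9
```

Request:
servo_tool --steps '[0.1, -0.2, 0, 0, 0, 0, 0, 0.2, -0.35, 0, 0, 0, 0, 0, 0.32, -0.51, 0, 0, 0, 0, 0, 0.32, -0.51, 0, 0, 0, 0, 0, 0.32, -0.51, 0, 0, 0, 0, 0, 0.32, -0.51, 0, 0, 0, 0, 0]'

```text
time_s: 34.65
position: [535.1, -213.2, 148.0]
orientation: [-0.001, 1.0, 0.001, -0.001]
ft_force: [-0.9, 0.4, -0.6]
finger_gap: 0.149
gripper_force: 48.9
```

Run:
```python
from h import *
s=bot.get_state();print(s['position'],s['joint_pos'].round(2),s['finger_gap'])
snap('wrist','w13');snap('top','t13');snap('side','s13')
for lo in(80,110,150):
  pale=lambda h,s,v:(h>8)&(h<32)&(s<150)&(v>lo)
  for f in('w13','t13','s13'):print(lo,f,fitc(f,(537,-109),49,pale,60))
nb=lambda h,s,v:(h>5)&(h<40)
for f in('w13','t13','s13'):print(f,fitc(f,(537,-109),49,nb,60))
```

```text
[ 535.06350551 -213.22800011  147.99127021] [ 0.75  0.39 -0.52  1.83  0.23  0.99 -1.44] 0.14871341073866534
80 w13 (9276, array([ 537., -109.]), 60.0, array([ 539.8, -117.4]))
80 t13 (600, array([ 537.8, -112.1]), 56.3, array([ 534.3, -109.2]))
80 s13 (736, array([ 537., -109.]), 60.0, array([ 537.5, -113.3]))
110 w13 (8118, array([ 537., -109.]), 60.0, array([ 538.3, -118.3]))
110 t13 (556, array([ 537.8, -112.1]), 56.3, array([ 534.3, -109. ]))
110 s13 (649, array([ 537.1, -109. ]), 59.9, array([ 539.1, -112.9]))
150 w13 (6185, array([ 537., -109.]), 60.0, array([ 538.3, -119.4]))
150 t13 (381, array([ 535.2, -107.7]), 47.7, array([ 534.7, -113.5]))
150 s13 (282, array([ 543.2, -105.1]), 54.2, array([ 527.7, -100.1]))
w13 (10086, array([ 537., -109.]), 60.0, array([ 540.2, -114.9]))
t13 (649, array([ 539.8, -109.6]), 57.1, array([ 537.8, -109.6]))
s13 (793, array([ 537., -109.]), 60.0, array([ 539.6, -111. ]))
```

Request:
servo_tool --steps '[0.008, 0.2, 0, 0, 0, 0, 0, 0.008, 0.418, 0, 0, 0, 0, 0, 0.008, 0.418, 0, 0, 0, 0, 0, 0.008, 0.418, -0.1, 0, 0, 0, 0, 0.008, 0.418, -0.2, 0, 0, 0, 0, 0.008, 0.418, -0.26, 0, 0, 0, 0, 0.008, 0.418, -0.29, 0, 0, 0, 0, 0.008, 0.418, -0.302, 0, 0, 0, 0, 0.008, 0.418, -0.302, 0, 0, 0, 0, 0.008, 0.418, -0.302, 0, 0, 0, 0]'

```text
time_s: 36.05
position: [538.0, -111.0, 75.2]
orientation: [0.001, 1.0, 0.0, -0.001]
ft_force: [-4.9, 1.3, 8.0]
finger_gap: 0.145
gripper_force: 50.0
```

Request:
servo_tool --steps '[0, 0, 0, 0, 0, 0, 0.45, 0, 0, 0, 0, 0, 0, 0.45, 0, 0, 0, 0, 0, 0, 0.45, 0, 0, 0.15, 0, 0, 0, 0.45, 0, 0, 0.3, 0, 0, 0, 0.45, 0, 0, 0.5, 0, 0, 0, 0.45, -0.1, -0.2, 0.5, 0, 0, 0, 0.45, -0.2, -0.4, 0.5, 0, 0, 0, 0.45, -0.3, -0.6, 0.5, 0, 0, 0, 0.45, -0.3, -0.6, 0.5, 0, 0, 0, 0.45, -0.3, -0.6, 0.5, 0, 0, 0, 0.45]'

```text
time_s: 37.42
position: [463.3, -260.3, 198.2]
orientation: [-0.0, 1.0, 0.0, 0.0]
ft_force: [0.5, 1.2, 0.1]
finger_gap: 0.45
gripper_force: 0.0
```

Run:
```python
from h import *
print(bot.get_state()['position'])
snap('wrist','w14');snap('top','t14');snap('side','s14')
pale=lambda h,s,v:(h>8)&(h<32)&(s<150)&(v>150)
st=lambda h,s,v:(s<60)&(v>110)
for f in('w14','t14','s14'):print(f,fitc(f,(537,-109),69,pale,60))
print(fitc('t14',(525,106),69,st),fitc('w14',(525,106),69,st))
# non-blue pixels in the blue tray: compare top view with the model outlines of basket and tongs
i=cv2.cvtColor(cv2.imread('pics/t14.png'),cv2.COLOR_BGR2HSV)
u,v=px('t14',(495,-106,5)).astype(int)
for r in range(v-32,v+34,2):print(r,''.join('B' if 95<h<130 else('#' if vv>150 else '+') for h,s,vv in i[r,u-28:u+30]))
```

```text
[ 463.28412988 -260.3111036   198.18140997]
w14 (7913, array([ 536.9, -107.6]), 57.2, array([ 539.8, -111. ]))
t14 (468, array([ 532.7, -108.5]), 50.1, array([ 535.1, -106.3]))
s14 (313, array([ 538.3, -107.2]), 47.8, array([ 542.6, -110.4]))
(180, array([520.4, 106.7]), 46.4, array([516.5, 103.8])) (0, array([0., 0.]), 0.0, array([nan, nan]))
150 ######++++++++#################+++++++++##################
152 #########++++++#################+++++++++#+#######+#+##+##
154 ########++++++++++++++++#############+++++++++++++++++++++
156 ########++BBBBBBBBBBBB+###############++++++++++++++++++++
158 ########++BBBBBBBBBB+###################++BBBBBBBB++++++##
160 ########++BBBBBBBBB##############+++++####+BBBBBBB+++++++#
162 ########+BBBBBBBBB################++++#####+BBBBBB++++++++
164 ########+BBBBBBBB+################++++######+BBBBB++++++++
166 #######++BBBBBBBB#################++++######+BBBBB++++++++
168 +++++++++BBBBBBB+#################++++######+BBBBB++++++++
170 #######++BBBBBBB+#################++++#####++BBBBB++++++++
172 #######++BBBBBBB+#############++++#########+BBBBB++++++++
[... 802 characters left out ...]
BBBBBBBBB+++######
200 #####++BBBBBBB+++++++++++++#########++++++++BBBB++++######
202 ####++BBBBBBBBBBBBBBBBBBBBBBBBBBBBBBBBB++++++BBB++++######
204 #+#+++BBBBBBBBBBBBBBBBBBBBBBBBBBBBBBBBBBBBBBBBBB+++#######
206 #####+BBBBBBBBBBBBBBBBBBBBBBBBBBBBBBBBBBBBBBBBBB++########
208 #####++BBBBBBBBBBBBBBBBBBBBBBBBBBBBBBBBBBBBBBBBB++########
210 #########++++++++++++++++++++++++++++BBBBBBBBBBB+++#######
212 #####################################+++++++++++##########
214 #####++#####################+++++++##############+++++++++h.py:17: RuntimeWarning: Mean of empty slice.
  c,r=cv2.minEnclosingCircle(p.astype(np.float32));return len(p),np.round(c,1),round(r,1),p.mean(0).round(1)
  ret = um.true_divide(
```

```bash
python3 -c "
from station import bot
print(bot.job_done())"
```

```text
the job is handed in; nothing more can be done
None
```

I handed the job in at about 37 s with both orders made up: the pale basket with its lid and the tongs in the blue tray, and the steel-rimmed basket with its lid in the yellow tray. The steel set and the tongs were confirmed by eye, the pale set only by code measurements (no pictures left), and the hand-in returned no verdict.

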